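# Load the last pill dispenser into the medication tray and lower the keeper bar

## Task

Get the medication tray ready for the ward round: slide the blue-lidded pill dispenser flat into the one empty lane of the tray, thumb end outwards, until it is fully home against the back of the lane and its sliding lid is shut. Then swing the keeper bar forward and all the way down in front of the dispensers. Leave the other three dispensers in their lanes and do not knock over the two vials behind the tray.

Things in the scene. Friction and masses are not known exactly. Their poses are not given: they have to be found in the camera images.
- dispenser_mid (a point): Centre, half-way up, of the blue-lidded pill dispenser lying loose and flat on the desk before the tray's mouths: rigid white case 40 mm wide (y), 18 mm high, 100 g; side walls from x = -54 to +58 mm. +x points to its closed inner end, which enters the lane first; thumb end at -x. Point is 9 mm above what it rests on. Slides easily; two spread fingertips pushing a side square it up.
- dispenser_thumb (a point): Middle of the thumb end of that dispenser's case, 54 mm from its centre (-x), 9 mm above its underside; this end must face out of the lane.
- dispenser_lid (a joint): How far (m) the blue clear lid is slid out past the thumb end, along the dispenser's -x: 0 shut, 0.045 most. Its outer end, a turned-down tab 35 mm wide, 4 to 16 mm above the underside, lies 59 mm + this value from the dispenser's centre: push here. Friction 0.7 N, like the case on the desk, so a push may move the whole case; with the case against the lane's back the push shuts the lid.
- tray: Grey-blue medication tray fixed to the desk, 220 mm wide (y), 27 mm high; origin at desk level, x points into the lanes. Four lanes along x with centre lines at y = -79.5, -26.5, 26.5, 79.5 mm, each 45 mm wide between 8 mm ribs, floor 2 mm up, mouth at x = -54, back stop at x = 54 mm; a card ledge 25 mm high behind to x = 82 mm.
- tray_mouth (a point): Middle of the tray's mouth edge (tray x = -54 mm), on the lane floor. A thin slope rises from the desk to here over 14 mm; rib noses taper from 8 to 3 mm at the mouth over 24 mm. Farther in than tray x = -26 mm, lips 24.5 mm above the desk reach 4 mm over each lane's sides: a dispenser can only be slid in from the mouth, not laid in from above.
- free_lane: White name card with a blue edge on the floor of the one empty lane (any of the four), 2 mm above the desk; axes as the tray's. It marks where the dispenser's underside centre must end: fully home, the case is against the back stop with its centre over this point and its shut lid's outer end 59 mm out from it, 9 mm outside the mouth, so it can be pushed home from outside.
- keeper (a joint): Angle of the keeper bar in rad: 0 fully down in front of the dispensers (hard stop), grows as it swings up and back over the tray, at most 2.45. Stays where left (hinge friction, about 0.7 N at the bar). Hinge axis along the tray's y, through tray x = -20 mm, 20 mm above the desk.
- keeper_grip (a point): Middle of the keeper bar's blue sleeve, 9 mm thick, 70 mm long along the tray's y. The bar is a 5 mm steel wire bail across the whole tray, 52 mm from its hinge axis. Fully down this point is at tray x = -72 mm, 15 mm above the desk; upright, 72 mm above it. Hook it from behind (+x side), pull it forward, then press it down from above.
- full_a_mid (a point): Centre of the full dispenser with the amber lid, same size, lying loose and home in another lane. Leave it there.
- full_b_mid (a point): Centre of the full dispenser with the green lid, likewise.
- full_c_mid (a point): Centre of the full dispenser with the red lid, likewise.
- vial_near: Small vial standing loose on the desk behind the tray's card ledge, 16 mm thick, 38 mm high, origin in its foot, z up. Leave it standing.
- vial_far: Second such vial.

How it is judged (in metres and radians):
On the way, in this order (a step that is already met when the one before it is completed fails the run):
1. the dispenser lies flat and fully home in the empty lane with its lid shut (x of dispenser_mid in the frame of free_lane between -0.004 and 0.004 m and y of dispenser_mid in the frame of free_lane between -0.006 and 0.006 m and value of joint dispenser_lid below 0.003 m and angle between dispenser_mid's own z axis and vertical below 0.06 rad), for 0.2 s.
2. the keeper bar is swung fully down in front of the dispensers (value of joint keeper below 0.06 rad), for 0.2 s.
At the end, for the whole second after the job is handed in: The blue dispenser lies flat in the empty lane, thumb end outwards, within 4 mm of home along the lane and 6 mm across, lid open less than 3 mm; keeper bar down (under 0.06 rad); other dispensers within 6 mm of their start; vials upright; nothing touched (all of step 1 and x of dispenser_thumb in the frame of free_lane below -0.045 m and z of dispenser_mid in the frame of free_lane below 0.012 m and angle between the x axis of dispenser_mid and the x axis of free_lane, either way round below 0.1 rad and value of joint keeper below 0.06 rad and distance of each of full_a_mid, full_b_mid, full_c_mid from where it was at the start of the episode below 0.006 m and angle between each of vial_near, vial_far's own z axis and vertical below 0.3 rad).
It fails at once if another dispenser is pulled out of its lane (distance of any of full_a_mid, full_b_mid, full_c_mid from where it was at the start of the episode above 0.015 m).
It fails at once if a vial is knocked over (angle between any of vial_near, vial_far's own z axis and vertical above 0.7 rad).
It also fails if it takes over 72 s, if anything falls off the work surface, if the arm or the gripper's body presses on something with over 40 N, if the wrist force passes 120 N, or if a joint passes its speed limit or range.

## Robot

A 6-joint arm with a two-finger parallel gripper is mounted at the origin on a cart in front of the work surface, level with it; the furniture and walls round the work are solid. World frame = base frame: x ahead of the robot, y to its left, z up, the work surface at z = 0. Lengths are in m, angles in degrees, forces in N, time in s.
With the tool pointing down it reaches from about 0.35 to 0.875 m from the base axis. Payload 4.2 kg.
Tool frame: the origin (TCP) lies on the centre line of the jaws, within the pads' length; the fingertips stand 17 mm ahead of it and the grasp point (between the pads) lies 2 mm behind it; z points along the fingers, y is the direction in which the jaws open and shut (so a half turn about z gives the same grasp; the last joint's range is limited). The gripper opens to 87 mm and grips with 3 to 60 N. Pads are 19 mm wide; open, the fingers measure 117 mm over their backs; the gripper's body (75 mm by 190 mm) begins 51 mm behind the grasp point.
Start: joints at [89.129, 22.042, 0.453, 0, -68.411, -14.817], TCP at [0.169, 0.602, 0.24] pointing down, gripper open.
Joint ranges: [-179.83, 179.83], [-69.29, 118.12], [-61.27, 80.66], [-181.25, 117.63], [-171.15, -9.14], [-177.46, 177.46]. Speed limits (degrees/s): [159.86, 159.86, 180, 180, 180, 180].

## Interface

Orientations are given as a 3x3 rotation matrix whose columns are the frame's x, y, z axes.
In Python, from station import * gives the robot as it stands.
- The arm moves only by the tool play_rows, never from a script. Its argument "targets" is a list that holds one entry, the list of rows, each a list of 5 numbers: the closure, from 0 (fully open) to 1 (shut), then the shift along the world's x, y, z in m, then the turn about the world's z in rad. In form: [[[gripper, x, y, z, twist], ...]]. A call has 1 to 5 rows; each row is the pose to reach, as a shift and turn from the pose commanded when the call began; what a row does not reach only later rows make up. A row lasts 1/12 s, in which the tool goes at most 41.7 mm and 7.16 degrees, less where a joint would pass 70% of its speed; a pose out of reach is approached as far as the arm can. A call with a gripper value outside its range is refused whole. The fingers move at their own pace and stop on an object; the grip force is fixed at half the most. Time passes only in rows, so rows that repeat a pose let the fingers close. It gives the time, the measured TCP pose, the force and the opening at its end, in the units of the state.
- sense(): the state, without advancing time (a new reading comes with each control period).
- capture(name): name is "scene" or "top" or "wrist"; returns the picture (384x512x3 uint8, blue, green, red); there is no depth.
- get_calibration(name): a dict with "camera_matrix" (3x3 intrinsics, pixels), "D" ([k1, k2, p1, p2, k3] as OpenCV has them; the pictures are not rectified), "T" (4x4, takes a point from camera to world coordinates). Camera axes: x right, y up, looking along -z (the intrinsics and any distortion apply to the point x, -y, -z); pixel columns grow to the right and rows downward; lengths in m; the calibration is good to about 2 mm. A picture is of the moment at which its call begins: read the wrist's pose just before it. get_calibration takes no time and is no camera call; for the wrist camera it gives the pose at the moment of the call.
- finish_job(): hands the job in, once; it reports no verdict.
The state is a dict: "time_s": time; "joints": joint angles; "joint_velocities": joint speeds; "effort": joint torques, N m; "tcp_pos": TCP position; "ee_rot": TCP orientation; "wrist_force": force on the tool from outside, world axes, zero at the start; "moment": the same for the moment, N m; "gripper_width": opening from 0.0 (shut) to 1.0 (fully open).
Only numpy, scipy, OpenCV 4.12 (cv2) and the standard library are available. Lean on these libraries where they do the work, as an engineer would, in place of code of your own. Each camera call takes 0.05 s, during which the arm holds its last target. There are 200 camera calls.

## Working session

There is one attempt and no reset: what is moved stays moved. The work goes in short steps, Python scripts to look and compute and a tool call to move; the robot and the scene stay as the last step left them, time stands still between calls to the robot, and variables do not carry over. Pictures are saved under pics/ and viewed, on a budget of 10 in all, crops included, one or two more only if the job needs it, and the job is handed in when it is done.

Besides the shell and the picture viewer there is one more tool, called after "Emit:" by a JSON object that holds its "op" and its "data". play_rows: Moves the arm, as the interface text tells. Its arguments: {"type":"object","properties":{"targets":{"type":"array","items":{"type":"array","items":{"type":"array","items":{"type":"number"}}}}},"required":["targets"]}

```bash
mkdir -p pics; ls
cat > h.py <<'E'
from station import *
import numpy as np, cv2
def ray(name,px,cal=None):
    c=cal or get_calibration(name); K=np.array(c["camera_matrix"],float); D=np.array(c["D"],float); T=np.array(c["T"],float)
    u=cv2.undistortPoints(np.array(px,float).reshape(-1,1,2),K,D).reshape(-1,2)
    d=np.c_[u[:,0],-u[:,1],-np.ones(len(u))]@T[:3,:3].T
    return T[:3,3],d
def onz(name,px,z,cal=None):
    o,d=ray(name,px,cal); return o+d*((z-o[2])/d[:,2])[:,None]
E
python3 - <<'E'
from h import *
s=sense(); print(s)
a=capture("top"); b=capture("scene")
cv2.imwrite("pics/top0.png",a); cv2.imwrite("pics/scene0.png",b)
for n in("top","scene"): print(get_calibration(n))
E
```

```text
pics
{'time_s': 0.0, 'joints': array([ 8.91300314e+01,  2.20885524e+01,  3.78166958e-01, -2.72624068e-02,
       -6.84122068e+01, -1.48173665e+01]), 'joint_velocities': array([ 0.00830241,  0.22545122, -0.04000344, -0.01966704,  0.06404919,
        0.02862352]), 'effort': array([-1.61488974e-04, -3.90666139e+01,  1.87409198e+01,  4.21990380e+00,
        1.10025925e-02, -1.90659007e-04]), 'tcp_pos': array([0.16881897, 0.60116297, 0.23847631]), 'ee_rot': array([[ 9.62704087e-01, -2.70556122e-01, -4.74877396e-04],
       [-2.70556512e-01, -9.62701732e-01, -2.13263325e-03],
       [ 1.19831691e-04,  2.18157592e-03, -9.99997613e-01]]), 'wrist_force': array([0.22029535, 0.44253479, 0.42868164]), 'moment': array([ 0.00730955, -0.00751964, -0.00474547]), 'gripper_width': 0.9996180516673384}
{'camera_matrix': array([[452.31978712,   0.        , 257.04218094],
       [  0.        , 452.31978712, 192.81114218],
       [  0.        ,   0.        ,   1.        ]]), 'D': array([-0.06065502,  0.        ,  0.        ,  0.        ,  0.        ]), 'T': array([[ 0.03010957,  0.98208126, -0.18603712,  0.39630645],
       [-0.99949946,  0.02777433, -0.01514672,  0.08202625],
       [-0.00970825,  0.18640006,  0.98242596,  0.93445594],
       [ 0.        ,  0.        ,  0.        ,  1.        ]])}
{'camera_matrix': array([[382.67231768,   0.        , 261.72151008],
       [  0.        , 382.67231768, 195.39179527],
       [  0.        ,   0.        ,   1.        ]]), 'D': array([-0.04967463,  0.        ,  0.        ,  0.        ,  0.        ]), 'T': array([[-0.62918442,  0.28974274, -0.72123235, -0.05759732],
       [-0.77702802, -0.25695148,  0.57463327,  0.57383566],
       [-0.0188259 ,  0.92196805,  0.38680809,  0.39771046],
       [ 0.        ,  0.        ,  0.        ,  1.        ]])}
```

View pics/top0.png

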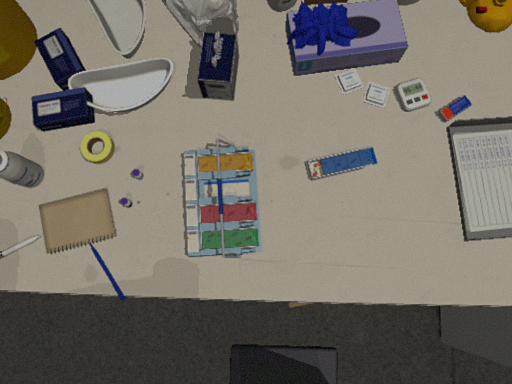

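View pics/scene0.png

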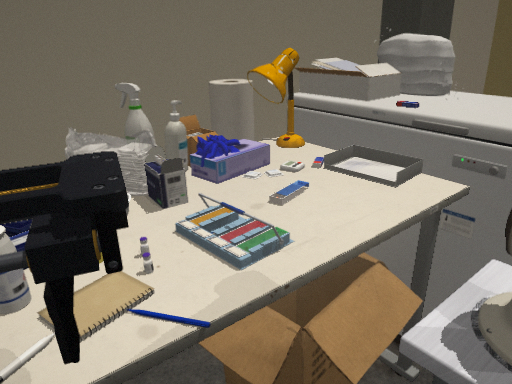

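Top view: the tray is at about px (185–258, 148–256) with its mouths to the right (world −y). The empty lane is the second from the top, row ~188. The dispenser is at about (341,163), with its lid tab at the right (375,157). The vials are at (137,173) and (125,202). The keeper bar is raised, with its sleeve at about (221,195).

Run:
```python
from h import *
a=cv2.imread("pics/top0.png"); 
c=cv2.resize(a[132:264,178:382],None,fx=3.9,fy=3.9,interpolation=cv2.INTER_CUBIC); cv2.imwrite("pics/crop0.png",c); print(c.shape)
hsv=cv2.cvtColor(a,cv2.COLOR_BGR2HSV)
def m(lo,hi,box,nm,z):
    x0,y0,x1,y1=box; k=np.zeros(a.shape[:2],np.uint8); k[y0:y1,x0:x1]=cv2.inRange(hsv,np.array(lo),np.array(hi))[y0:y1,x0:x1]
    p=cv2.findNonZero(k)
    if p is None: print(nm,"none");return
    r=cv2.minAreaRect(p); b=cv2.boxPoints(r); w=onz("top",b,z); ctr=onz("top",[r[0]],z)[0]
    print(nm,len(p),np.round(r[0],1),"ctr",np.round(ctr,4),"sides mm",np.round([1e3*np.linalg.norm(w[0]-w[1]),1e3*np.linalg.norm(w[1]-w[2])],1)); print(np.round(w[:,:2],4).tolist())
m((100,120,50),(125,255,255),(295,135,385,190),"blue lid",.018)
m((10,120,80),(25,255,255),(180,140,265,180),"amber",.020)
m((45,100,40),(85,255,255),(180,220,265,260),"green",.020)
m((165,100,60),(180,255,255),(180,195,265,230),"red",.020)
m((100,140,50),(125,255,255),(180,140,265,260),"blue in tray",.07)
```

```text
(515, 796, 3)
blue lid 807 [348.5 160.5] ctr [ 0.6441 -0.0931  0.018 ] sides mm [114.5  33. ]
[[0.6455, -0.0345], [0.6751, -0.1451], [0.6428, -0.1517], [0.6136, -0.0418]]
amber 780 [225.1 162.2] ctr [0.6327 0.1647 0.02  ] sides mm [113.3  34.6]
[[0.6459, 0.2228], [0.6541, 0.1098], [0.6196, 0.1072], [0.6114, 0.2194]]
green 527 [229.9 238.5] ctr [0.4738 0.1481 0.02  ] sides mm [111.9  34.5]
[[0.485, 0.2058], [0.4969, 0.0945], [0.4627, 0.0908], [0.4508, 0.2014]]
red 541 [228.1 212.6] ctr [0.5267 0.1539 0.02  ] sides mm [113.5  33.3]
[[0.5381, 0.2122], [0.5485, 0.0992], [0.5153, 0.0961], [0.505, 0.2084]]
blue in tray 188 [229.7 188.9] ctr [0.5663 0.1489 0.07  ] sides mm [78.2 70.7]
[[0.5773, 0.2001], [0.617, 0.1328], [0.5554, 0.0981], [0.5167, 0.1648]]
```

View pics/crop0.png

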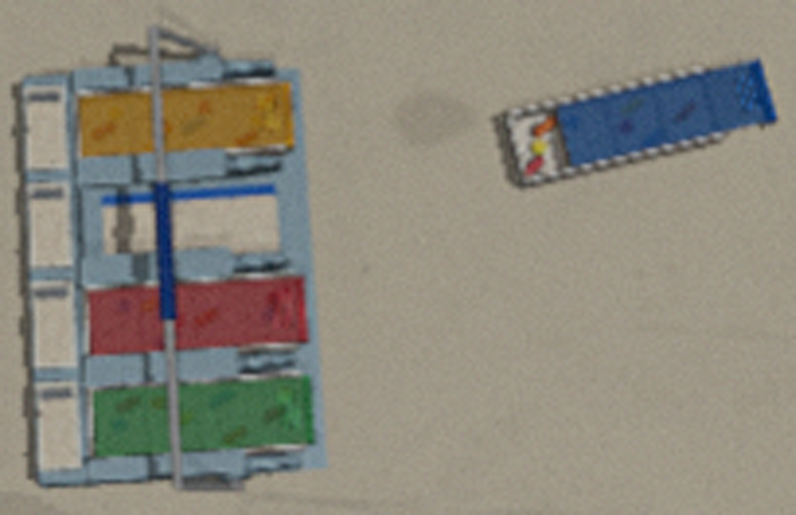

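The lids are 113 × 34 mm and the amber–green pitch is 160 mm (159 expected), so the measurements agree. The blue dispenser's lid is out about 22 mm and it is yawed about 9° from the lane. I'll move above it and look again with the wrist camera.

Emit:
{"op": "play_rows", "data": {"targets": [[[0,0.022,-0.033,0,-0.052],[0,0.044,-0.066,0,-0.104],[0,0.066,-0.099,0,-0.156],[0,0.088,-0.132,0,-0.208],[0,0.11,-0.165,0,-0.26]]]}}

```text
time_s: 0.52
tcp_pos: [0.2794, 0.4348, 0.2391]
ee_rot: [[0.86, -0.511, -0.0], [-0.511, -0.86, -0.001], [0.0, 0.001, -1.0]]
wrist_force: [1.2, 0.7, 0.7]
gripper_width: 1.001
```

Emit:
{"op": "play_rows", "data": {"targets": [[[0,0.022,-0.033,0,-0.052],[0,0.044,-0.066,0,-0.104],[0,0.066,-0.099,0,-0.156],[0,0.088,-0.132,0,-0.208],[0,0.11,-0.165,0,-0.26]]]}}

```text
time_s: 0.93
tcp_pos: [0.3893, 0.2698, 0.2394]
ee_rot: [[0.7, -0.714, -0.0], [-0.714, -0.7, -0.0], [-0.0, 0.0, -1.0]]
wrist_force: [1.0, -0.6, 0.3]
gripper_width: 1.004
```

Emit:
{"op": "play_rows", "data": {"targets": [[[0,0.022,-0.033,0,-0.052],[0,0.044,-0.066,0,-0.104],[0,0.066,-0.099,0,-0.156],[0,0.088,-0.132,0,-0.208],[0,0.11,-0.165,0,-0.26]]]}}

```text
time_s: 1.35
tcp_pos: [0.4994, 0.1048, 0.2394]
ee_rot: [[0.492, -0.871, -0.0], [-0.871, -0.492, 0.0], [-0.0, 0.0, -1.0]]
wrist_force: [0.0, 1.3, -0.2]
gripper_width: 1.001
```

Emit:
{"op": "play_rows", "data": {"targets": [[[0,0.025,-0.03,0,-0.052],[0,0.05,-0.06,0,-0.104],[0,0.08,-0.09,0,-0.156],[0,0.11,-0.12,0,-0.208],[0,0.14,-0.145,0,-0.257]]]}}

```text
time_s: 1.77
tcp_pos: [0.6396, -0.0405, 0.2391]
ee_rot: [[0.254, -0.967, -0.001], [-0.967, -0.254, 0.0], [-0.0, 0.001, -1.0]]
wrist_force: [0.3, 1.6, -0.8]
gripper_width: 1.003
```

Emit:
{"op": "play_rows", "data": {"targets": [[[0,0.005,-0.03,0,0],[0,0.01,-0.06,0,0],[0,0.01,-0.072,0,0],[0,0.01,-0.072,0,0]]]}}

```text
time_s: 2.1
tcp_pos: [0.6485, -0.1131, 0.2383]
ee_rot: [[0.253, -0.967, -0.002], [-0.967, -0.253, -0.0], [-0.0, 0.002, -1.0]]
wrist_force: [-0.3, -0.1, -0.4]
gripper_width: 0.997
```

Run:
```python
from h import *
import pickle
cal=get_calibration("wrist"); w=capture("wrist"); cv2.imwrite("pics/w1.png",w); pickle.dump(cal,open("w1.pkl","wb")); print(cal["T"].round(3).tolist(), cal["camera_matrix"][0,0])
s=cv2.imread("pics/scene0.png"); a=cv2.imread("pics/top0.png")
# keeper sleeve: top-view ray against hinge circle; scene sleeve for check
x=np.array([-.096,.995,0]); y=np.array([-.995,-.096,0]); x/=np.linalg.norm(x); y/=np.linalg.norm(y)
home=np.array([.5848,.1032,0])+.059*x; O=home+.0265*y+.004*x; print("home",home.round(4),"tray O",O.round(4))
p=np.array([[178+163/3.9,132+250/3.9]])
o,d=ray("top",p); d=d[0]
for z in np.arange(.03,.074,.003):
    q=o+d*(z-o[2])/d[2]; r=q-O; print(round(z,3),"tray x,y",(r@x).round(4),(r@y).round(4),"rad",np.hypot(r@x+.02,z-.02).round(4))
ci=onz("top",[[178+500/3.9,132+118/3.9],[178+522/3.9,132+185/3.9]],.018); print("case inner corners",ci.round(4).tolist())
```

```text
[[-0.967, 0.242, 0.074, 0.668], [-0.253, -0.927, -0.275, -0.188], [0.002, -0.285, 0.959, 0.385], [0.0, 0.0, 0.0, 1.0]] 279.2995601277285
home [0.5791 0.1619 0.    ] tray O [0.5524 0.1634 0.    ]
0.03 tray x,y 0.0075 -0.007 rad 0.0293
0.033 tray x,y 0.0073 -0.0064 rad 0.0302
0.036 tray x,y 0.007 -0.0059 rad 0.0314
0.039 tray x,y 0.0068 -0.0053 rad 0.0329
0.042 tray x,y 0.0066 -0.0047 rad 0.0345
0.045 tray x,y 0.0063 -0.0042 rad 0.0363
0.048 tray x,y 0.0061 -0.0036 rad 0.0383
0.051 tray x,y 0.0058 -0.0031 rad 0.0404
0.054 tray x,y 0.0056 -0.0025 rad 0.0426
0.057 tray x,y 0.0053 -0.0019 rad 0.0448
0.06 tray x,y 0.0051 -0.0014 rad 0.0472
0.063 tray x,y 0.0049 -0.0008 rad 0.0497
0.066 tray x,y 0.0046 -0.0002 rad 0.0522
0.069 tray x,y 0.0044 0.0003 rad 0.0547
0.072 tray x,y 0.0041 0.0009 rad 0.0573
case inner corners [[0.6377, -0.0046, 0.018], [0.6013, -0.0166, 0.018]]
```

View pics/w1.png

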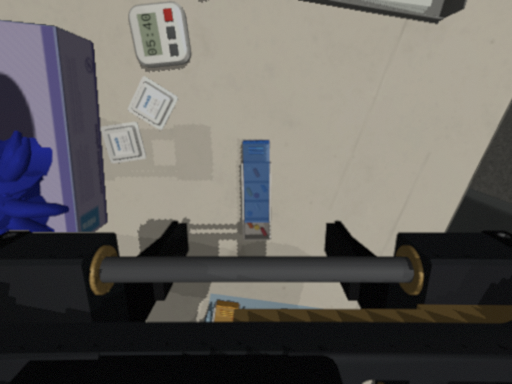

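Wrist view: the dispenser is straight up the image between the open fingers, lid px (243–270, 140–222), case inner end at about row 238. Next I get its exact axis from this view.

Run:
```python
from h import *
import pickle
cal=pickle.load(open("w1.pkl","rb")); a=cv2.imread("pics/w1.png"); hsv=cv2.cvtColor(a,cv2.COLOR_BGR2HSV)
k=np.zeros(a.shape[:2],np.uint8); k[125:232,225:290]=cv2.inRange(hsv,np.array((95,110,50)),np.array((125,255,255)))[125:232,225:290]
rows=[(r,np.flatnonzero(k[r])) for r in range(145,220,5)]
mid=np.array([[c.mean(),r] for r,c in rows if len(c)>15]); 
W=onz("wrist",mid,.018,cal); v=np.polyfit(W[:,1],W[:,0],1); print("axis x= %.4f*y+%.4f"%tuple(v),"yaw",np.degrees(np.arctan(v[0])), "res mm",(1e3*np.abs(np.polyval(v,W[:,1])-W[:,0])).max())
ys=np.flatnonzero(k.sum(1)>255*15); print(ys.min(),ys.max())
T=onz("wrist",[[257,ys.min()],[257,ys.max()+1]],.018,cal); print("lid ends",T.round(4).tolist(),np.linalg.norm(T[0]-T[1]))
print("case inner end",onz("wrist",[[257,238]],.018,cal).round(4), "col widths",[int(len(c)) for _,c in rows])
```

```text
axis x= -0.2856*y+0.6170 yaw -15.937209366794173 res mm 1.808361957324145
141 221
lid ends [[0.6564, -0.1484, 0.018], [0.6275, -0.0385, 0.018]] 0.1136040934689554
case inner end [[ 0.6212 -0.0145  0.018 ]] col widths [23, 22, 22, 23, 24, 24, 23, 23, 23, 20, 22, 23, 23, 23, 23]
```

Emit:
{"op": "play_rows", "data": {"targets": [[[0,0,0.002,-0.04,0.012],[0,0,0.002,-0.08,0.012],[0,0,0.002,-0.12,0.012],[0,0,0.002,-0.16,0.012],[0,0,0.002,-0.19,0.012]]]}}

```text
time_s: 2.57
tcp_pos: [0.647, -0.1065, 0.0466]
ee_rot: [[0.27, -0.963, -0.003], [-0.963, -0.27, 0.001], [-0.002, 0.003, -1.0]]
wrist_force: [-0.7, -0.2, -1.5]
gripper_width: 1.003
```

Emit:
{"op": "play_rows", "data": {"targets": [[[0,0,0,-0.015,0],[0,0,0,-0.028,0],[0,0,0,-0.028,0],[0.3,0,0,-0.028,0],[0.5,0,0,-0.028,0]]]}}

```text
time_s: 2.98
tcp_pos: [0.65, -0.1077, 0.0233]
ee_rot: [[0.27, -0.963, 0.003], [-0.963, -0.27, 0.0], [0.001, -0.003, -1.0]]
wrist_force: [0.1, -0.5, 0.3]
gripper_width: 0.921
```

Emit:
{"op": "play_rows", "data": {"targets": [[[0.7,0,0,0,0],[0.8,0,0,0,0],[1,0,0,0,0],[1,0,0,0,0],[1,0,0,0,0]]]}}

```text
time_s: 3.4
tcp_pos: [0.649, -0.1083, 0.0219]
ee_rot: [[0.268, -0.963, 0.0], [-0.963, -0.268, 0.0], [0.0, -0.0, -1.0]]
wrist_force: [0.2, -0.5, -0.9]
gripper_width: 0.551
```

Emit:
{"op": "play_rows", "data": {"targets": [[[1,0,0,-0.001,0],[1,0,0,-0.002,0],[1,0,0,-0.002,0],[1,0,0,-0.002,0],[1,0,0,-0.002,0]]]}}

```text
time_s: 3.82
tcp_pos: [0.6489, -0.1085, 0.0206]
ee_rot: [[0.269, -0.963, -0.0], [-0.963, -0.269, -0.0], [0.0, 0.0, -1.0]]
wrist_force: [-2.7, 0.5, 6.4]
gripper_width: 0.459
```

Gripped: 0.459 × 87 mm = 40 mm, the case width. I'll lift slightly, square up to the lane and stop before the mouth.

Emit:
{"op": "play_rows", "data": {"targets": [[[1,0,0,0.006,0],[1,0,0,0.012,0],[1,-0.012,0.025,0.012,-0.06],[1,-0.024,0.05,0.012,-0.12],[1,-0.036,0.075,0.012,-0.173]]]}}

```text
time_s: 4.23
tcp_pos: [0.6126, -0.0329, 0.0317]
ee_rot: [[0.094, -0.996, 0.0], [-0.996, -0.094, 0.0], [-0.0, -0.0, -1.0]]
wrist_force: [-0.0, -0.0, -1.3]
gripper_width: 0.457
```

Emit:
{"op": "play_rows", "data": {"targets": [[[1,-0.008,0.015,0,0],[1,-0.0175,0.03,0,0],[1,-0.0175,0.03,-0.004,0],[1,-0.0175,0.03,-0.007,0],[1,-0.0175,0.03,-0.007,0]]]}}

```text
time_s: 4.65
tcp_pos: [0.5954, -0.0035, 0.024]
ee_rot: [[0.099, -0.995, -0.001], [-0.995, -0.099, -0.0], [0.0, 0.001, -1.0]]
wrist_force: [-0.1, 0.1, -1.0]
gripper_width: 0.456
```

Run:
```python
from h import *
import pickle
s=sense(); print(s["time_s"],s["tcp_pos"].round(4),s["ee_rot"].round(3).tolist(),s["wrist_force"].round(1))
a=capture("top"); b=capture("scene"); cv2.imwrite("pics/top1.png",a); cv2.imwrite("pics/scene1.png",b)
c=np.vstack([cv2.resize(a[135:265,178:352],(800,598))]); cv2.imwrite("pics/c1.png",c)
```

```text
4.65 [ 0.5954 -0.0035  0.024 ] [[0.099, -0.995, -0.001], [-0.995, -0.099, -0.0], [0.0, 0.001, -1.0]] [-0.1  0.1 -1. ]
```

View pics/c1.png

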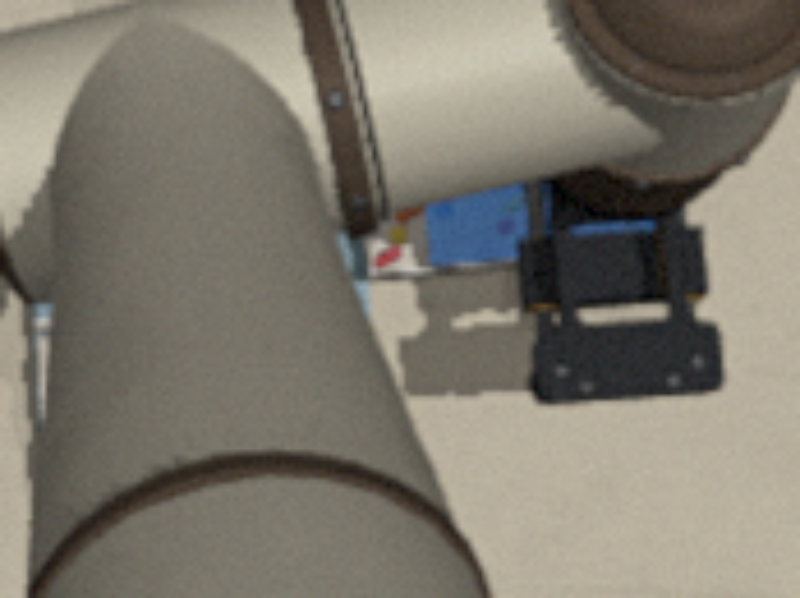

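The arm hides most of the top view. The case's inner end is at crop col ~365, right at the slope's edge, as planned. I'll check sideways alignment in the scene camera.

Run:
```python
import cv2
b=cv2.imread("pics/scene1.png"); cv2.imwrite("pics/c2.png",cv2.resize(b[165:275,165:315],(800,586),interpolation=cv2.INTER_CUBIC))
```

```text
(no output)
```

View pics/c2.png

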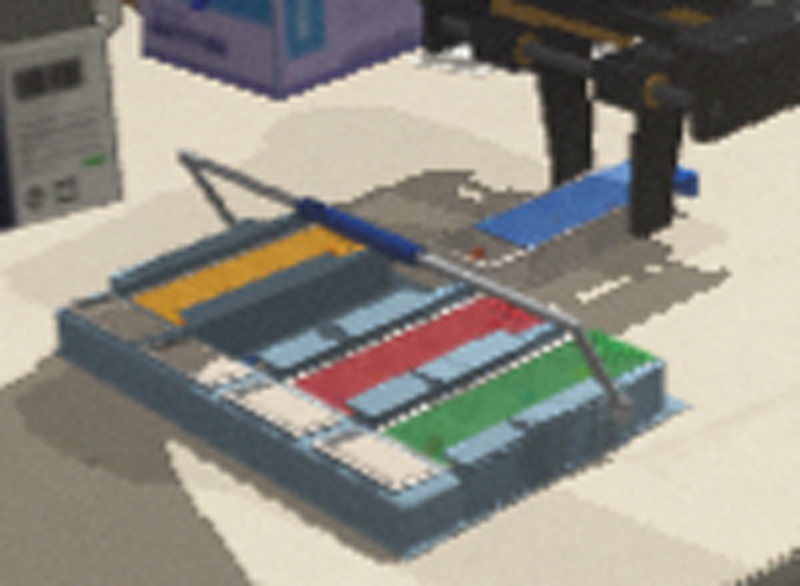

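The scene view shows the dispenser in line with the empty lane between amber and red, and flat. I'll slide it in and watch the force.

Emit:
{"op": "play_rows", "data": {"targets": [[[1,-0.001,0.01,0,0],[1,-0.002,0.02,0,0],[1,-0.003,0.03,0,0],[1,-0.0035,0.035,0,0],[1,-0.004,0.04,0,0]]]}}

```text
time_s: 5.17
tcp_pos: [0.5914, 0.0379, 0.0246]
ee_rot: [[0.1, -0.995, 0.0], [-0.995, -0.1, 0.0], [-0.0, -0.0, -1.0]]
wrist_force: [-0.1, 0.4, -0.5]
gripper_width: 0.458
```

Emit:
{"op": "play_rows", "data": {"targets": [[[1,-0.001,0.01,0,0],[1,-0.002,0.02,0,0],[1,-0.0025,0.025,0,0],[1,-0.003,0.03,0,0],[1,-0.003,0.03,0,0]]]}}

```text
time_s: 5.58
tcp_pos: [0.5885, 0.0678, 0.0246]
ee_rot: [[0.1, -0.995, 0.0], [-0.995, -0.1, 0.0], [-0.0, -0.0, -1.0]]
wrist_force: [-0.9, 0.1, -0.7]
gripper_width: 0.46
```

Emit:
{"op": "play_rows", "data": {"targets": [[[1,-0.001,0.01,0,0],[1,-0.002,0.02,0,0],[1,-0.002,0.02,-0.001,0],[0.9,-0.002,0.02,-0.0015,0],[0.7,-0.002,0.02,-0.0015,0]]]}}

```text
time_s: 6.0
tcp_pos: [0.5862, 0.0867, 0.0228]
ee_rot: [[0.099, -0.995, -0.001], [-0.995, -0.099, -0.0], [0.0, 0.001, -1.0]]
wrist_force: [0.1, -0.3, -1.4]
gripper_width: 0.455
```

Emit:
{"op": "play_rows", "data": {"targets": [[[0.4,0,0,0,0],[0.4,0,0,0,0],[0.4,0,0,0,0],[0.4,0,0,0,0],[0.4,0,0,0,0]]]}}

```text
time_s: 6.42
tcp_pos: [0.5866, 0.0865, 0.0232]
ee_rot: [[0.099, -0.995, 0.0], [-0.995, -0.099, 0.0], [-0.0, -0.0, -1.0]]
wrist_force: [-0.3, -0.1, -0.0]
gripper_width: 0.594
```

Emit:
{"op": "play_rows", "data": {"targets": [[[0.4,0,0,0.02,0],[0.4,0,0,0.04,0],[1,0.002,-0.02,0.045,0],[1,0.0045,-0.045,0.045,0],[1,0.0065,-0.066,0.045,0]]]}}

```text
time_s: 6.83
tcp_pos: [0.5934, 0.0202, 0.069]
ee_rot: [[0.1, -0.995, 0.002], [-0.995, -0.1, 0.001], [-0.0, -0.002, -1.0]]
wrist_force: [0.3, 0.1, -0.5]
gripper_width: 0.451
```

Emit:
{"op": "play_rows", "data": {"targets": [[[1,0,0,-0.01,0],[1,0,0,-0.025,0],[1,0,0,-0.04,0],[1,0,0,-0.043,0],[1,0,0,-0.043,0]]]}}

```text
time_s: 7.25
tcp_pos: [0.592, 0.0206, 0.0237]
ee_rot: [[0.099, -0.995, -0.003], [-0.995, -0.099, -0.001], [0.001, 0.003, -1.0]]
wrist_force: [0.5, -0.4, -0.0]
gripper_width: 0.083
```

Emit:
{"op": "play_rows", "data": {"targets": [[[1,0,0,0,0],[1,0,0,0,0],[1,0,0,0,0],[1,0,0,0,0]]]}}

```text
time_s: 7.58
tcp_pos: [0.5934, 0.021, 0.0258]
ee_rot: [[0.099, -0.995, 0.001], [-0.995, -0.099, 0.0], [-0.0, -0.002, -1.0]]
wrist_force: [-0.8, -0.8, 0.7]
gripper_width: 0.004
```

Run:
```python
from h import *
b=capture("scene"); cv2.imwrite("pics/c3.png",cv2.resize(b[165:275,165:315],(800,586),interpolation=cv2.INTER_CUBIC))
```

```text
(no output)
```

View pics/c3.png

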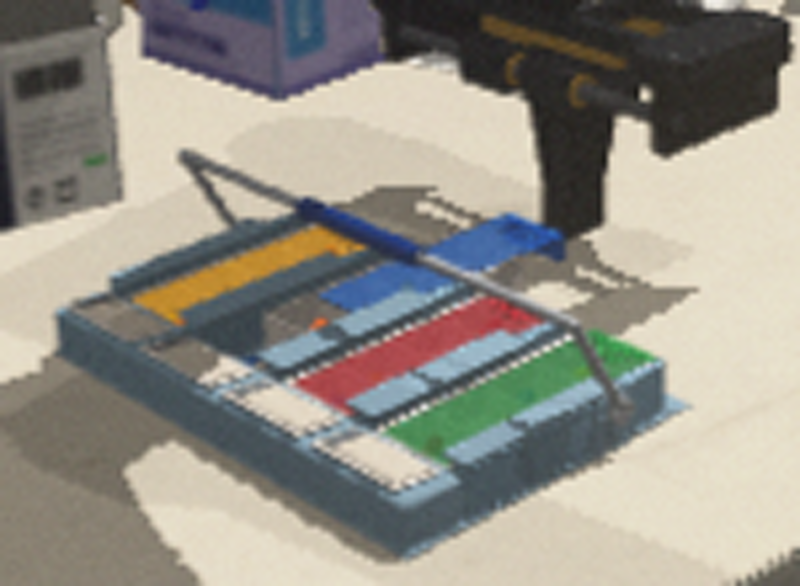

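The dispenser is in the lane under the lips, with the lid tab (crop ~(535,235)) just ahead of the shut fingers. Now I push, watching the force.

Emit:
{"op": "play_rows", "data": {"targets": [[[1,-0.001,0.01,0,0],[1,-0.002,0.02,0,0],[1,-0.003,0.03,0,0],[1,-0.004,0.04,0,0],[1,-0.0045,0.046,0,0]]]}}

```text
time_s: 8.05
tcp_pos: [0.5884, 0.0684, 0.0251]
ee_rot: [[0.1, -0.995, 0.0], [-0.995, -0.1, 0.0], [0.0, -0.0, -1.0]]
wrist_force: [0.6, -0.8, -0.1]
gripper_width: 0.006
```

Emit:
{"op": "play_rows", "data": {"targets": [[[1,-0.0005,0.005,0,0],[1,-0.001,0.01,0,0],[1,-0.0015,0.014,0,0],[1,-0.002,0.018,0,0],[1,-0.002,0.018,0,0]]]}}

```text
time_s: 8.47
tcp_pos: [0.5865, 0.0854, 0.0251]
ee_rot: [[0.099, -0.995, 0.0], [-0.995, -0.099, 0.0], [-0.0, -0.0, -1.0]]
wrist_force: [0.3, 0.1, -0.2]
gripper_width: 0.003
```

Emit:
{"op": "play_rows", "data": {"targets": [[[1,-0.0002,0.002,0,0],[1,-0.0004,0.004,0,0],[1,-0.0006,0.006,0,0],[1,-0.0006,0.006,0,0],[1,-0.0006,0.006,0,0]]]}}

```text
time_s: 8.88
tcp_pos: [0.5857, 0.0904, 0.025]
ee_rot: [[0.099, -0.995, -0.0], [-0.995, -0.099, -0.0], [0.0, 0.0, -1.0]]
wrist_force: [-0.1, -1.9, 1.2]
gripper_width: 0.007
```

Emit:
{"op": "play_rows", "data": {"targets": [[[1,0,0.001,0,0],[1,-0.0002,0.002,0,0],[1,-0.0002,0.002,0,0],[1,-0.0002,0.002,0,0]]]}}

```text
time_s: 9.22
tcp_pos: [0.5855, 0.0906, 0.0251]
ee_rot: [[0.098, -0.995, -0.001], [-0.995, -0.098, -0.002], [0.002, 0.002, -1.0]]
wrist_force: [1.4, -8.5, 0.8]
gripper_width: 0.01
```

The arm stalled at 8.5 N, so the case is home and the lid shut. I'll back off and check.

Emit:
{"op": "play_rows", "data": {"targets": [[[1,0.001,-0.01,0,0],[1,0.003,-0.03,0.01,0],[1,0.007,-0.07,0.02,0],[1,0.01,-0.1,0.045,0],[1,0.01,-0.13,0.065,0]]]}}

```text
time_s: 9.63
tcp_pos: [0.5961, -0.0386, 0.0907]
ee_rot: [[0.099, -0.995, 0.0], [-0.995, -0.099, 0.0], [-0.0, -0.0, -1.0]]
wrist_force: [1.3, 0.8, -0.2]
gripper_width: 0.005
```

Emit:
{"op": "play_rows", "data": {"targets": [[[1,0,-0.04,0.0,0],[1,0,-0.08,0,0],[1,0,-0.12,0.0,0],[1,0,-0.13,0.0,0],[1,0,-0.13,0,0]]]}}

```text
time_s: 10.05
tcp_pos: [0.5953, -0.1702, 0.0898]
ee_rot: [[0.094, -0.996, 0.0], [-0.996, -0.094, 0.0], [-0.0, -0.001, -1.0]]
wrist_force: [0.7, 0.6, -0.2]
gripper_width: 0.007
```

Run:
```python
from h import *
a=capture("top"); cv2.imwrite("pics/top2.png",a)
cv2.imwrite("pics/c4.png",cv2.resize(a[135:265,170:330],None,fx=4.6,fy=4.6,interpolation=cv2.INTER_CUBIC))
hsv=cv2.cvtColor(a,cv2.COLOR_BGR2HSV)
for nm,lo,hi,(x0,y0,x1,y1) in [("amber",(10,120,80),(25,255,255),(180,140,265,180)),("blue",(100,120,50),(118,255,255),(224,178,270,202)),("red",(165,100,60),(180,255,255),(180,195,265,230)),("green",(45,100,40),(85,255,255),(180,220,265,260))]:
    k=cv2.inRange(hsv,np.array(lo),np.array(hi))[y0:y1,x0:x1]; p=cv2.findNonZero(k)
    if p is None: print(nm,None); continue
    p=p.reshape(-1,2)+[x0,y0]; ends=[]
    for r in np.unique(p[:,1]):
        q=p[p[:,1]==r,0]
        if len(q)>15: ends.append((q.max()+1,r))
    e=np.median(np.array(ends),0); rows=np.array(ends)[:,1]
    W=onz("top",[[e[0],rows.mean()]],.02)[0]; print(nm,len(p),"outer end",W.round(4),"rows",rows.min(),rows.max())
```

```text
amber 822 outer end [0.6346 0.1065 0.02  ] rows 154 170
blue 475 outer end [0.5837 0.1008 0.02  ] rows 179 193
red 606 outer end [0.5285 0.097  0.02  ] rows 205 220
green 423 outer end [0.4766 0.0914 0.02  ] rows 231 245
```

View pics/c4.png

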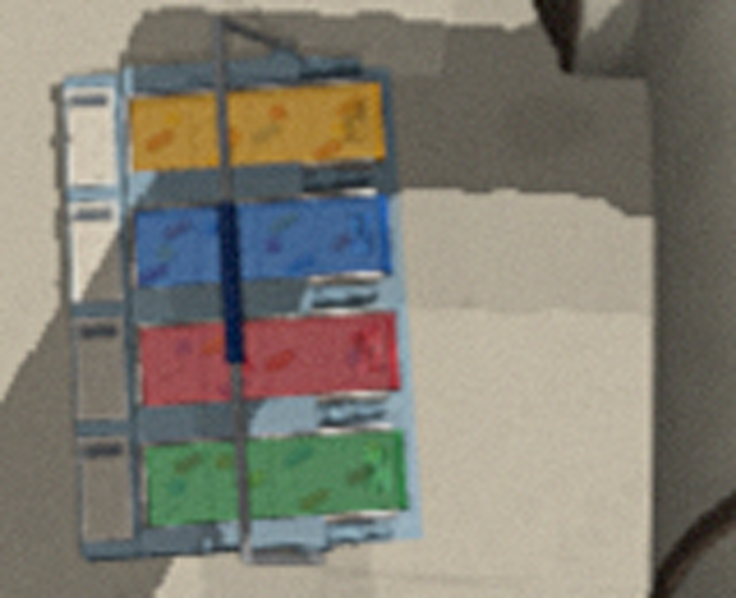

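All four lids line up. The blue one's outer end is at y = 0.1008, against 0.1015 interpolated from the amber and green lids, and its inner end is aligned too, so it is home with the lid shut. Next I go over and behind the keeper bar at about tray x = +35 mm.

Emit:
{"op": "play_rows", "data": {"targets": [[[1,-0.004,0.03,0.02,0],[1,-0.009,0.065,0.04,0],[1,-0.013,0.1,0.05,0],[1,-0.018,0.14,0.05,0],[1,-0.023,0.18,0.05,0]]]}}

```text
time_s: 10.52
tcp_pos: [0.5725, 0.0161, 0.1412]
ee_rot: [[0.1, -0.995, 0.003], [-0.995, -0.1, 0.001], [-0.001, -0.003, -1.0]]
wrist_force: [0.4, 0.0, -0.6]
gripper_width: 0.007
```

Emit:
{"op": "play_rows", "data": {"targets": [[[1,-0.005,0.04,0,0],[1,-0.01,0.08,0,0],[1,-0.015,0.12,0,0],[1,-0.02,0.16,0,0],[1,-0.023,0.188,0,0]]]}}

```text
time_s: 10.93
tcp_pos: [0.5481, 0.2057, 0.1403]
ee_rot: [[0.103, -0.995, 0.001], [-0.995, -0.103, 0.001], [-0.001, -0.001, -1.0]]
wrist_force: [0.3, -0.6, 0.0]
gripper_width: 0.01
```

Emit:
{"op": "play_rows", "data": {"targets": [[[1,0,0,-0.01,0],[1,0,0,-0.03,0],[1,0,0,-0.06,0],[1,0,0,-0.084,0],[1,0,0,-0.084,0]]]}}

```text
time_s: 11.35
tcp_pos: [0.5454, 0.1999, 0.051]
ee_rot: [[0.099, -0.995, -0.01], [-0.995, -0.099, -0.005], [0.004, 0.01, -1.0]]
wrist_force: [-0.6, -1.0, -0.9]
gripper_width: 0.007
```

Emit:
{"op": "play_rows", "data": {"targets": [[[1,0.001,-0.01,0,0],[1,0.002,-0.02,0,0],[1,0.003,-0.03,0,0],[1,0.004,-0.04,0,0],[1,0.004,-0.045,0,0]]]}}

```text
time_s: 11.77
tcp_pos: [0.5546, 0.1543, 0.0576]
ee_rot: [[0.097, -0.995, 0.003], [-0.995, -0.097, 0.001], [-0.001, -0.003, -1.0]]
wrist_force: [0.6, 1.2, 0.0]
gripper_width: 0.003
```

Emit:
{"op": "play_rows", "data": {"targets": [[[1,0.001,-0.01,0,0],[1,0.002,-0.02,0,0],[1,0.003,-0.03,0,0],[1,0.004,-0.04,0,0],[1,0.004,-0.04,0,0]]]}}

```text
time_s: 12.18
tcp_pos: [0.5573, 0.1145, 0.0552]
ee_rot: [[0.096, -0.995, -0.001], [-0.995, -0.096, 0.001], [-0.001, 0.001, -1.0]]
wrist_force: [-0.6, 2.2, -1.5]
gripper_width: 0.002
```

Run:
```python
from h import *
b=capture("scene"); cv2.imwrite("pics/c5.png",cv2.resize(b[165:275,165:315],(800,586),interpolation=cv2.INTER_CUBIC)); s=sense(); print(s["tcp_pos"],s["wrist_force"])
```

```text
[0.55737446 0.11457596 0.05555559] [-1.27275597  1.18135476 -1.10929604]
```

View pics/c5.png

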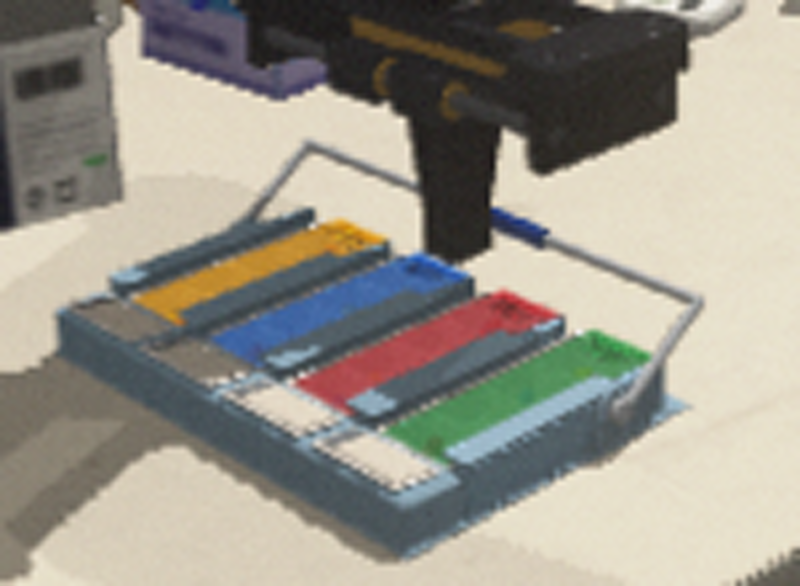

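The bar is forward and the finger is behind it. I'll release backwards, rise, pass over and press down in two stages.

Emit:
{"op": "play_rows", "data": {"targets": [[[1,-0.001,0.012,0,0],[1,-0.001,0.012,0.02,0],[1,-0.001,0.012,0.04,0],[1,0.001,-0.01,0.042,0],[1,0.002,-0.023,0.042,0]]]}}

```text
time_s: 12.65
tcp_pos: [0.5605, 0.093, 0.0998]
ee_rot: [[0.101, -0.995, 0.003], [-0.995, -0.101, 0.001], [-0.0, -0.003, -1.0]]
wrist_force: [0.0, -1.1, -0.7]
gripper_width: 0.007
```

Emit:
{"op": "play_rows", "data": {"targets": [[[1,0,0,-0.01,0],[1,0,0,-0.02,0],[1,0,0,-0.03,0],[1,0,0,-0.042,0],[1,0,0,-0.042,0]]]}}

```text
time_s: 13.07
tcp_pos: [0.5573, 0.0922, 0.0522]
ee_rot: [[0.099, -0.995, -0.007], [-0.995, -0.099, -0.003], [0.002, 0.007, -1.0]]
wrist_force: [-0.1, -0.5, -0.5]
gripper_width: 0.004
```

Emit:
{"op": "play_rows", "data": {"targets": [[[1,0.0005,-0.004,0.001,0],[1,0.0007,-0.007,0,0],[1,0.0007,-0.007,-0.006,0],[1,0.0007,-0.007,-0.012,0],[1,0.0007,-0.007,-0.014,0]]]}}

```text
time_s: 13.48
tcp_pos: [0.56, 0.0855, 0.0412]
ee_rot: [[0.098, -0.995, -0.001], [-0.995, -0.098, -0.0], [0.0, 0.001, -1.0]]
wrist_force: [0.1, 0.2, -0.3]
gripper_width: 0.004
```

Emit:
{"op": "play_rows", "data": {"targets": [[[1,0,0,-0.002,0],[1,0,0,-0.004,0],[1,0,0,-0.005,0],[1,0,0,-0.006,0],[1,0,0,-0.006,0]]]}}

```text
time_s: 13.9
tcp_pos: [0.5603, 0.0857, 0.0367]
ee_rot: [[0.099, -0.995, -0.0], [-0.995, -0.099, -0.0], [0.0, 0.0, -1.0]]
wrist_force: [-1.9, -0.1, 4.4]
gripper_width: 0.002
```

Emit:
{"op": "play_rows", "data": {"targets": [[[1,0,0,-0.001,0],[1,0,0,-0.002,0],[1,0,0,-0.002,0]]]}}

```text
time_s: 14.15
tcp_pos: [0.5604, 0.0857, 0.0363]
ee_rot: [[0.1, -0.995, 0.0], [-0.995, -0.1, -0.0], [0.001, -0.0, -1.0]]
wrist_force: [-4.8, -1.2, 12.4]
gripper_width: 0.004
```

The arm stopped at tip height 19.3 mm with 12 N, which is the sleeve's expected top at the hard stop. I'll retreat and verify.

Emit:
{"op": "play_rows", "data": {"targets": [[[1,0,0,0.01,0],[1,0,0,0.03,0],[1,0,-0.03,0.05,0],[1,0,-0.07,0.06,0],[1,0,-0.11,0.06,0]]]}}

```text
time_s: 14.57
tcp_pos: [0.5625, -0.0243, 0.0974]
ee_rot: [[0.102, -0.995, 0.007], [-0.995, -0.102, 0.001], [-0.0, -0.007, -1.0]]
wrist_force: [1.3, 0.1, 0.5]
gripper_width: 0.007
```

Emit:
{"op": "play_rows", "data": {"targets": [[[1,0,-0.04,0,0],[1,0,-0.08,0,0],[1,0,-0.12,0,0],[1,0,-0.15,0,0],[1,0,-0.15,0,0]]]}}

```text
time_s: 14.98
tcp_pos: [0.5601, -0.179, 0.0942]
ee_rot: [[0.093, -0.996, 0.001], [-0.996, -0.093, -0.001], [0.001, -0.001, -1.0]]
wrist_force: [1.6, 0.4, 0.1]
gripper_width: 0.005
```

Run:
```python
from h import *
a=capture("top"); b=capture("scene")
c=np.hstack([cv2.resize(a[135:265,160:300],(400,371),interpolation=cv2.INTER_CUBIC),cv2.resize(b[165:285,130:310],(400,371),interpolation=cv2.INTER_CUBIC)]); cv2.imwrite("pics/c6.png",c); print(sense()["wrist_force"])
hsv=cv2.cvtColor(a,cv2.COLOR_BGR2HSV)
for nm,lo,hi,(x0,y0,x1,y1) in [("amber",(10,120,80),(25,255,255),(180,140,265,180)),("blue",(100,120,50),(118,255,255),(190,178,258,202)),("red",(165,100,60),(180,255,255),(180,195,265,230)),("green",(45,100,40),(85,255,255),(180,220,265,260)),("sleeve",(105,120,30),(130,255,200),(259,170,275,230))]:
    k=np.zeros(a.shape[:2],np.uint8); k[y0:y1,x0:x1]=cv2.inRange(hsv,np.array(lo),np.array(hi))[y0:y1,x0:x1]; p=cv2.findNonZero(k)
    if p is None: print(nm,None); continue
    r=cv2.minAreaRect(p); w=onz("top",cv2.boxPoints(r),.02)
    print(nm,len(p),onz("top",[r[0]],.02)[0].round(4),[round(1e3*np.linalg.norm(w[i]-w[i+1])) for i in(0,1)])
```

```text
[ 1.33949125  0.83402266 -0.47508944]
amber 854 [0.6328 0.164  0.02  ] [115, 35]
blue 859 [0.5802 0.1556 0.02  ] [119, 35]
red 646 [0.5273 0.1537 0.02  ] [114, 35]
green 452 [0.4738 0.1476 0.02  ] [113, 34]
sleeve 81 [0.5588 0.0887 0.02  ] [67, 6]
```

View pics/c6.png

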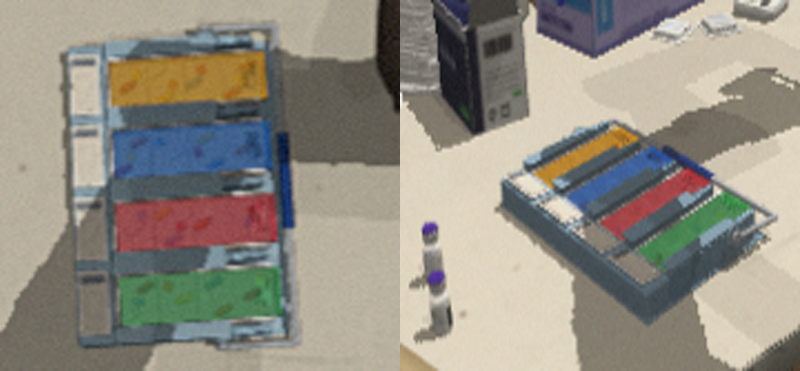

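```bash
python3 -c "
from station import *
print(finish_job())"
```

```text
the job is handed in; nothing more can be done
None
```

I slid the blue dispenser into the empty lane between amber and red, pushed it home until its lid was shut, and swung the keeper bar fully down. I handed the job in at about 15 s on the robot's clock. No verdict was reported.

**How it was done:** I gripped the dispenser near its thumb end, squared it up and slid it in. I finished with shut fingers on the lid tab until the arm stalled at about 8.5 N. I then hooked the keeper from behind, pulled it forward and pressed it down.

**Last checks:**
- **Dispenser and lid:** before the keeper came down, the blue lid's outer end was within 1 mm of the line between the amber and green lids. In the last picture, its inner end also lines up with theirs.
- **Keeper:** the press stopped hard at 12 N with the fingertip 19.3 mm above the desk (19.5 expected). The last picture shows the bar down in front of all four lids.
- **Other items:** the amber, red and green lids measure within about 1 mm of where they started. Both vials are standing.

**One disagreement:** the final colour mask put the blue lid 119 mm long with its centre about 3 mm further out than expected. I put this down to the blue keeper sleeve running into the mask, because the lid's edges agree with its neighbours.

I viewed nine pictures.

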